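Make up the cam-change tray

ROBOT

A 6-joint arm with a two-finger parallel gripper is mounted at the origin on a cart in front of the work surface, level with it; the furniture and walls round the work are solid. World frame = base frame: x ahead of the robot, y to its left, z up, the work surface at z = 0. Lengths are in m, angles in rad, forces in N, time in s.
With the tool pointing down it reaches from about 0.325 to 0.775 m from the base axis. Payload 5.5 kg.
Tool frame: the origin (TCP) lies between the finger pads; the fingertips stand 8 mm ahead of it and the grasp point (between the pads) lies 11 mm behind it (tcp_to_tips is the distance from the TCP to the fingertips, in m); z points along the fingers, y is the direction in which the jaws open and shut (so a half turn about z gives the same grasp; the last joint's range is limited). The gripper opens to 88 mm and grips with 3 to 60 N. Pads are 20 mm wide; open, the fingers measure 115 mm over their backs; the gripper's body (75 mm by 178 mm) begins 61 mm behind the grasp point.
Start: joints at [1.098, 0.091, 1.231, -0, 1.82, -0.057], TCP at [0.242, 0.549, 0.231] pointing down, gripper open.
Joint ranges: [-2.87, 2.87], [-0.86, 2.18], [0.17, 2.46], [-1.51, 4.65], [0.06, 2.69], [-2.65, 2.65]. Speed limits (rad/s): [2.57, 2.57, 3.01, 3.14, 3.14, 3.14].

INTERFACE

Orientations are given as a unit quaternion [w, x, y, z].
In Python, from bench import * gives the robot as it stands. Calls block until the motion is done:
- move_to(position, orientation): joint-space move of the TCP to a pose.
- move_l(position, speed=0.15, orientation=None): straight line of the TCP; orientation=None keeps the orientation; speed is the mean speed in m/s.
- movej(angles): joint-space move.
- gripper_open() and close(): open the fingers fully, or close them until they stop; the grip force is fixed at half the most.
- hold(seconds).
- inverse_kinematics(position, orientation): joint angles nearest the present ones, or None.
- state(): the state.
- get_image(name): name is "side" or "top"; returns a dict with "frame" (384x512x3 uint8, blue, green, red), "depth" (384x512 float32, m along the optical axis (not along the pixel's ray), 0 where there is no reading), "camera_matrix" (3x3 intrinsics, pixels), "view" (4x4, takes a point from world to camera coordinates). Camera axes: x right, y up, looking along -z (the intrinsics and any distortion apply to the point x, -y, -z); pixel columns grow to the right and rows downward; lengths in m; the calibration is good to about 2 mm. A picture is of the moment at which its call begins.
A pose or a line that the arm cannot do raises IKError and nothing moves.
- job_done(): hands the job in, once; it reports no verdict.
The state is a dict: "time": time; "joint_pos": joint angles; "dq": joint speeds; "joint_torque": joint torques, N m; "ee_pos": TCP position; "ee_rot": TCP orientation; "ft_force": force on the tool from outside, world axes, zero at the start; "moment": the same for the moment, N m; "finger_gap": finger opening in m.
Only numpy, scipy, OpenCV 4.12 (cv2) and the standard library are available. Lean on these libraries where they do the work, as an engineer would, in place of code of your own. Each camera call takes 0.05 s, during which the arm holds its last target.

TASK

Make up the tool tray for the cam change: lay the spanner and the cold chisel in the foam cut-outs made for them, and drop onto each peg the bright spare cam of the same outline as the rusty worn cam lying in that insert, hub up and fully down. The spare that matches neither worn cam stays where it is.

Things in the scene. Friction and masses are not known exactly. Their poses are not given: they have to be found in the camera images.
- cam_pear_mid (a point): spare cam, bright steel, pear-shaped outline (one nose): 52 mm round back, nose 44 mm from the centre; plate 12 mm thick, on it a round hub of 31 mm diameter, total height 32 mm, 20 mm bore right through; lies flat, hub up, any yaw, 0.28 kg. Grip across the hub. Point: on the hub's axis, 16 mm above the underside; z up
- cam_trefoil_mid (a point): spare cam, bright steel, three-lobed outline, lobes 42.5 mm and hollows 24.5 mm from the centre; plate 12 mm thick, on it a round hub of 31 mm diameter, total height 32 mm, 20 mm bore right through; lies flat, hub up, any yaw, 0.28 kg. Grip across the hub. Point: on the hub's axis, 16 mm above the underside; z up
- cam_oval_mid (a point): spare cam, bright steel, oval outline 88 x 50 mm; no worn cam has this outline; plate 12 mm thick, on it a round hub of 31 mm diameter, total height 32 mm, 20 mm bore right through; lies flat, hub up, any yaw, 0.28 kg. Grip across the hub. Point: on the hub's axis, 16 mm above the underside; z up
- spanner_mid (a point): open-ended spanner, grey steel, 201 mm long (along its y), heads 48 mm wide, handle 18 mm wide and 7 mm thick; lies flat on the bench, 0.17 kg. The point is its centre, on the handle, 4 mm above its underside; z up
- chisel_mid (a point): cold chisel, brown steel bar 158 mm long (along its y), 18 mm wide, 17 mm high; lies flat on the bench, 0.24 kg. The point is its centre, half-way up; z up
- peg_pear (a point): Peg in the insert with the rusty worn pear-shaped cam. Upright aluminium peg, 13 mm diameter, tapered tip, on a round flange. Point: on its axis at the flange's top, where the cam's underside rests, 27 mm above the bench; the tip is 33 mm above it. x along the insert to the worn cam, 134 mm away (fixed; built like the spares); z up
- peg_trefoil (a point): Peg in the insert with the rusty worn three-lobed cam. Upright aluminium peg, 13 mm diameter, tapered tip, on a round flange. Point: on its axis at the flange's top, where the cam's underside rests, 27 mm above the bench; the tip is 33 mm above it. x along the insert to the worn cam, 134 mm away (fixed; built like the spares); z up
- insert_spanner_pocket (a point): Spanner cut-out, dumb-bell shaped, 215 mm long (its x), 34 mm wide at the handle, 64 mm at the ends, 12 mm deep. One of four foam inserts 225 x 96 mm side by side in the grey tray, in any order (foam top 24 mm above the bench; a finger channel 54 mm wide, 12 mm deep crosses all at mid-length). Point: centre of its floor, 12 mm above the bench; z up
- insert_chisel_pocket (a point): Chisel cut-out, a straight slot 173 mm long (its x), 31 mm wide, 12 mm deep. One of four foam inserts 225 x 96 mm side by side in the grey tray, in any order (foam top 24 mm above the bench; a finger channel 54 mm wide, 12 mm deep crosses all at mid-length). Point: centre of its floor, 12 mm above the bench; z up
Things that resemble listed ones, but are neither listed nor needed, are in the scene too. Leave any pink look-alike of the part that bears cam_trefoil_mid alone.

How it is judged:
By the outcome, as a careful person would: the job done as asked, in the order asked, and still so for the second after the job is handed in, with the robot touching nothing.
It also fails if it takes over 104 s, if anything falls off the work surface, if the arm or the gripper's body presses on something with over 40 N, if the wrist force passes 120 N, or if a joint passes its speed limit or range.

## Working session

There is one attempt and no reset: what is moved stays moved. The work goes in short steps, each a Python script; the robot and the scene stay as the last script left them, time stands still between calls to the robot, and variables do not carry over. Pictures are saved under pics/ and viewed, and the job is handed in when it is done.

```bash
ls; mkdir -p pics
python3 - <<'E'
from bench import *
import cv2,numpy as np,pickle
d={}
for n in("top","side"):
    im=get_image(n);d[n]=im;cv2.imwrite(f"pics/{n}0.png",im["frame"])
    print(n,im["camera_matrix"],im["view"],{k:v for k,v in im.items() if k not in("frame","depth","camera_matrix","view")},(im["depth"]>0).mean())
pickle.dump(d,open("d0.pkl","wb"))
print(state())
E
```

```text
pics
top [[387.27543077   0.         262.70875288]
 [  0.         387.27543077 188.15638016]
 [  0.           0.           1.        ]] [[ 0.02219506 -0.99974641  0.00380736  0.10135996]
 [ 0.99816443  0.02237426  0.05627753 -0.49900552]
 [-0.05634844  0.00255129  0.9984079  -1.1110822 ]
 [ 0.          0.          0.          1.        ]] {} 0.9962005615234375
side [[410.30256512   0.         253.34615032]
 [  0.         410.30256512 191.09878723]
 [  0.           0.           1.        ]] [[ 0.98725773 -0.15897197  0.0070769  -0.47860122]
 [ 0.07105885  0.48021367  0.87426853 -0.15994537]
 [-0.14238261 -0.8626255   0.48539102 -0.99079962]
 [ 0.          0.          0.          1.        ]] {} 0.9961344401041666
{'time': 0.1, 'joint_pos': array([ 1.09829560e+00,  9.18021408e-02,  1.23173425e+00,  1.80376065e-05,
        1.81982633e+00, -5.66825494e-02]), 'dq': array([-0.00021555, -0.00038519, -0.001749  , -0.00073932, -0.00117901,
        0.00085381]), 'joint_torque': array([ 2.63684524e-03, -4.47854841e+01, -4.07570386e+01,  7.00712926e-02,
        2.83655024e-02, -8.50145580e-05]), 'ee_pos': array([0.24223499, 0.54865318, 0.22962646]), 'ee_rot': array([-2.39887845e-04,  2.06412222e-01,  9.78464721e-01, -8.51947017e-04]), 'ft_force': array([ 0.56429244, -0.26459618, -0.07912859]), 'moment': array([-0.00792921,  0.00171906,  0.05587326]), 'finger_gap': 0.08788254640535492}
```

View pics/top0.png

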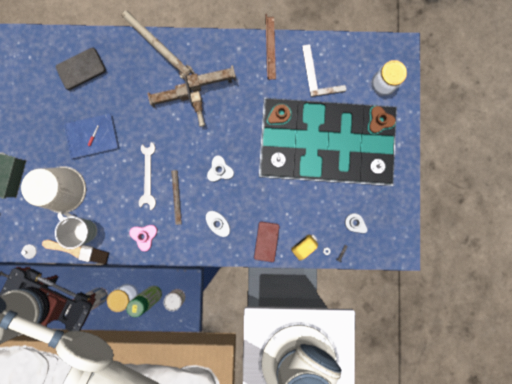

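View pics/side0.png

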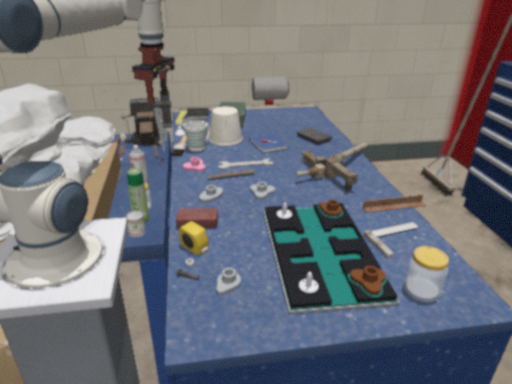

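Run:
```python
import cv2,pickle
d=pickle.load(open("d0.pkl","rb"))
f=d["top"]["frame"]
cv2.imwrite("pics/c1.png",cv2.resize(f[90:190,250:410],None,fx=5,fy=5,interpolation=2))
cv2.imwrite("pics/c2.png",cv2.resize(f[130:260,120:380],None,fx=3,fy=3,interpolation=2))
f=d["side"]["frame"]
cv2.imwrite("pics/c3.png",cv2.resize(f[140:310,160:400],None,fx=3,fy=3,interpolation=2))
```

```text
(no output)
```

View pics/c1.png

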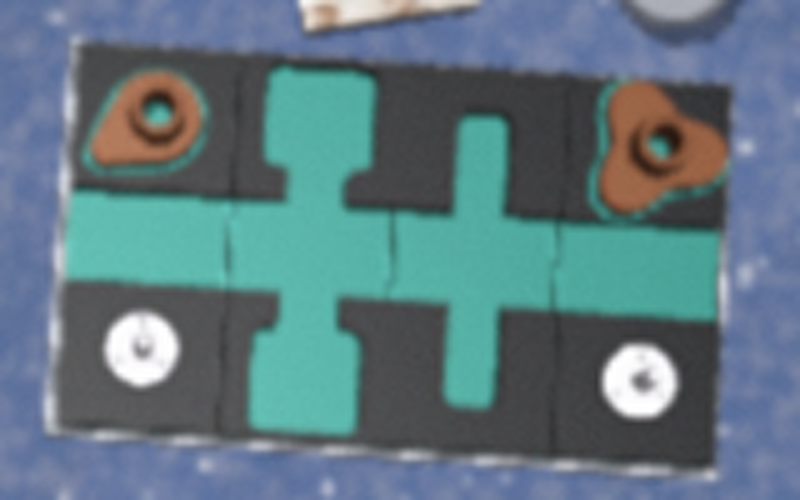

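View pics/c2.png

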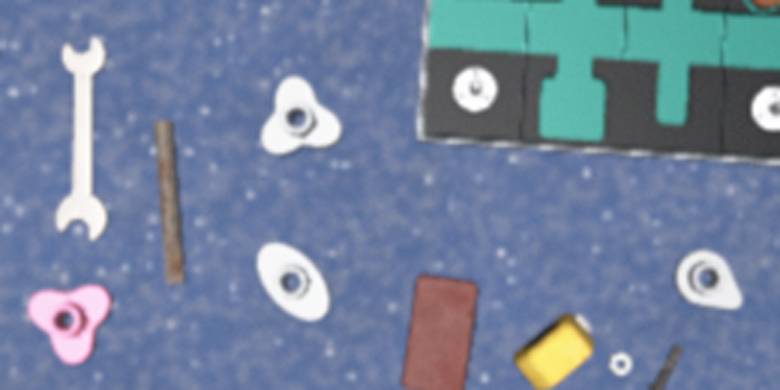

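View pics/c3.png

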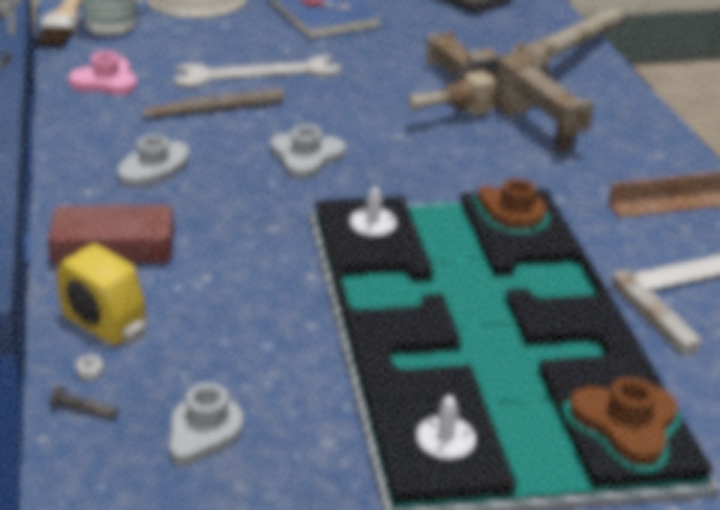

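```bash
cat > h.py <<'E'
import numpy as np,cv2
def ray(im,uv,z):
    K=im["camera_matrix"];V=im["view"];R=V[:3,:3];t=V[:3,3]
    uv=np.atleast_2d(uv).astype(float)
    c=np.c_[(uv[:,0]-K[0,2])/K[0,0],-(uv[:,1]-K[1,2])/K[1,1],-np.ones(len(uv))]
    d=c@R;o=-R.T@t
    return o+d*((z-o[2])/d[:,2])[:,None]
def proj(im,p):
    K=im["camera_matrix"];V=im["view"];c=np.atleast_2d(p)@V[:3,:3].T+V[:3,3]
    return np.c_[K[0,2]+K[0,0]*c[:,0]/-c[:,2],K[1,2]-K[1,1]*c[:,1]/-c[:,2]]
def cloud(im):
    K=im["camera_matrix"];V=im["view"];D=im["depth"]
    v,u=np.mgrid[:D.shape[0],:D.shape[1]]
    c=np.stack([(u-K[0,2])/K[0,0]*D,-(v-K[1,2])/K[1,1]*D,-D],-1)
    P=(c-V[:3,3])@V[:3,:3];P[D<=0]=np.nan
    return P
E
python3 - <<'E'
import pickle
from h import *
d=pickle.load(open("d0.pkl","rb"))
T=d["top"];S=d["side"];P=cloud(T);PS=cloud(S)
hsv=cv2.cvtColor(T["frame"],cv2.COLOR_BGR2HSV)
bench=P[100:200,100:250,2];print("bench z",np.nanpercentile(bench,[10,50,90]))
print("hsv",{n:hsv[v,u] for n,(u,v) in dict(tref=(215,172),bench=(190,130),span=(148,178),chis=(177,200),foam=(290,150),green=(345,140),fl=(283,164)).items()})
bright=((hsv[...,1]<60)&(hsv[...,2]>150)).astype(np.uint8)
n,l,st,c=cv2.connectedComponentsWithStats(bright)
for i in range(1,n):
    if st[i,4]>25:
        b=l==i; print(st[i],c[i].round(1),"z0.012:",ray(T,c[i],.012)[0].round(4),"zp",np.nanpercentile(P[b][:,2],[5,50,95]).round(3))
for n,(u,v) in dict(tref=(220,169),pear=(357,223),oval=(217,223),ptref=(378,166),ppear=(279,160)).items():
    p0=ray(T,(u,v),.03)[0]
    for nm,Q in(("top",P),("side",PS)):
        m=np.hypot(Q[...,0]-p0[0],Q[...,1]-p0[1])<.03
        z=Q[m][:,2]; 
        m2=m&(Q[...,2]>.026)&(Q[...,2]<.040) if n[0]!='p' or n=='pear' else m&(Q[...,2]>.04)
        q=Q[m2]
        print(n,nm,m.sum(),np.percentile(z,[5,50,95]).round(3),m2.sum(),q.mean(0).round(4),(q.max(0)-q.min(0)).round(3) if len(q) else'', ((q.max(0)+q.min(0))/2).round(4) if len(q) else '')
E
```

```text
bench z [-0.00230672  0.00068804  0.00854655]
hsv {'tref': array([120,   2, 235], dtype=uint8), 'bench': array([110, 102, 157], dtype=uint8), 'span': array([ 18,   5, 251], dtype=uint8), 'chis': array([ 14,  44, 138], dtype=uint8), 'foam': array([105,   6,  84], dtype=uint8), 'green': array([ 87, 131, 173], dtype=uint8), 'fl': array([128,   6, 183], dtype=uint8)}
[   0    0  291   66 6963] [143.3  13.5] z0.012: [1.0102 0.48   0.012 ] zp [-0.995 -0.985  0.032]
[352   0  12  12  94] [357.3   4.6] z0.012: [ 1.053  -0.1584  0.012 ] zp [-0.996 -0.985 -0.977]
[339  12  14  19 124] [346.3  21.9] z0.012: [ 0.999  -0.1258  0.012 ] zp [-0.995 -0.984 -0.975]
[366  17  15  14 123] [372.4  23.8] z0.012: [ 0.9952 -0.2039  0.012 ] zp [-0.994 -0.985 -0.975]
[359  21   6   9  31] [361.9  25.2] z0.012: [ 0.9901 -0.1725  0.012 ] zp [-0.992 -0.985 -0.973]
[ 421   27   91  143 3160] [474.9 104.5] z0.012: [ 0.7581 -0.5082  0.012 ] zp [-0.994 -0.984 -0.974]
[302  44  45  52 649] [315.9  74.2] z0.012: [ 0.8382 -0.0374  0.012 ] zp [-0.001  0.008  0.016]
[490  44  22  15 134] [500.7  50.3] z0.012: [ 0.9234 -0
[... 5781 characters left out ...]
 -0.1556  0.03  ] [0.029 0.03  0.007] [ 0.4045 -0.1548  0.0295]
oval top 339 [-0.001  0.013  0.033] 55 [0.3915 0.2425 0.0318] [0.029 0.029 0.01 ] [0.3907 0.243  0.0329]
oval side 222 [-0.001  0.012  0.031] 48 [0.3921 0.2404 0.0296] [0.028 0.037 0.009] [0.3922 0.243  0.0303]
ptref top 336 [0.022 0.026 0.045] 20 [ 0.5658 -0.2138  0.0529] [0.012 0.01  0.021] [ 0.5673 -0.2145  0.0509]
ptref side 456 [0.022 0.025 0.051] 50 [ 0.5671 -0.2193  0.0503] [0.013 0.01  0.02 ] [ 0.5679 -0.2184  0.0504]
ppear top 335 [0.022 0.026 0.045] 19 [0.5778 0.0719 0.0545] [0.01  0.011 0.022] [0.578  0.0713 0.0538]
ppear side 233 [0.022 0.025 0.053] 29 [0.5804 0.0678 0.0502] [0.011 0.011 0.02 ] [0.5799 0.0675 0.0513]
```

Run:
```python
import pickle
from h import *
d=pickle.load(open("d0.pkl","rb"))
for nm in("top","side"):
    im=d[nm];f=im["frame"];hsv=cv2.cvtColor(f,cv2.COLOR_BGR2HSV)
    print(nm,"campos",(-im["view"][:3,:3].T@im["view"][:3,3]).round(3))
    S,V=hsv[...,1],hsv[...,2]
    bright=(S<45)&(V>135)
    for n,p,z in(("ppear",(.579,.07),.027),("ptref",(.567,-.217),.027)):
        u,v=proj(im,[(*p,z)])[0].round().astype(int)
        m=np.zeros_like(V);m[v-14:v+14,u-14:u+14]=bright[v-14:v+14,u-14:u+14]
        c=np.argwhere(m)[:,::-1]; w=ray(im,c,.027)
        k=np.hypot(w[:,0]-p[0],w[:,1]-p[1])<.03; w=w[k]
        (cc,r)=cv2.minEnclosingCircle((w[:,:2]*1000).astype(np.float32))
        print(n,len(w),"mean",w.mean(0)[:2].round(4),"mid",((w.max(0)+w.min(0))/2)[:2].round(4),(w.max(0)-w.min(0))[:2].round(3),"mec",np.round(cc,1),round(r,1))
    for n,p in(("tref",(.548,.24)),("pear",(.4035,-.154)),("oval",(.3915,.2415))):
        # hub top ring from dark bore and edges : hub depth
        P=cloud(im); m=(np.hypot(P[...,0]-p[0],P[...,1]-p[1])<.022)&(P[...,2]>.0275)&(P[...,2]<.038)
        c=np.argwhere(m)[:,::-1]; w=ray(im,c,.032)
        (cc,r)=cv2.minEnclosingCircle((w[:,:2]*1000).astype(np.float32))
        print(n,len(w),"mean",w.mean(0)[:2].round(4),"mid",((w.max(0)+w.min(0))/2)[:2].round(4),(w.max(0)-w.min(0))[:2].round(3),"mec",np.round(cc,1),round(r,1))
    # spanner & chisel
    for n,p,z in(("span",(.522,.448),.007),("chis",(.46,.363),.012)):
        u,v=proj(im,[(*p,z)])[0].round().astype(int)
        H=45 if nm=="top" else 45
        R=np.zeros(V.shape,bool);R[v-H:v+H,u-H:u+H]=1
        if n=="span": mm=R&(S<60)&(V>150)
        else: mm=R&(((hsv[...,0]<30)&(S>20)&(V<190)))
        k,l,st,ce=cv2.connectedComponentsWithStats(mm.astype(np.uint8))
        i=np.argmin(np.hypot(ce[1:,0]-u,ce[1:,1]-v)+1000*(st[1:,4]<60))+1
        c=np.argwhere(l==i)[:,::-1];w=ray(im,c,z)
        e,rc=0,cv2.minAreaRect((w[:,:2]*1000).astype(np.float32))
        q=w[:,:2]-w[:,:2].mean(0);U,s,Vt=np.linalg.svd(q,full_matrices=False);a=Vt[0]
        pr=q@a
        print(n,st[i],"mean",w.mean(0)[:2].round(4),"yaw",np.degrees(np.arctan2(a[1],a[0])).round(1),"rect",np.round(rc[0],1),np.round(rc[1],1),round(rc[2],1),"ends",pr.min().round(3),pr.max().round(3))
    # green pockets & tray
    g=((abs(hsv[...,0].astype(int)-87)<10)&(S>90)).astype(np.uint8)
    k,l,st,ce=cv2.connectedComponentsWithStats(g);i=st[1:,4].argmax()+1
    cv2.imwrite(f"pics/g_{nm}.png",cv2.resize((l==i).astype(np.uint8)*255,(800,600)));print(st[i])
```

```text
top campos [0.433 0.115 1.137]
ppear 185 mean [0.5804 0.0707] mid [0.5797 0.0703] [0.044 0.041] mec [580.   70.5] 22.3
ptref 173 mean [ 0.568  -0.2167] mid [ 0.5673 -0.217 ] [0.041 0.043] mec [ 567.9 -216.9] 21.9
tref 56 mean [0.5473 0.2415] mid [0.5477 0.2417] [0.029 0.029] mec [547.1 241.1] 15.4
pear 58 mean [ 0.403  -0.1526] mid [ 0.4023 -0.1523] [0.029 0.029] mec [ 403.2 -153.1] 15.5
oval 55 mean [0.3915 0.2425] mid [0.3907 0.2429] [0.028 0.029] mec [391.2 242. ] 15.5
span [137 142  20  69 646] mean [0.5232 0.4507] yaw -178.4 rect [526.  449.2] [ 54.8 199.6] 89.3 ends -0.102 0.097
chis [172 171   9  53 259] mean [0.4646 0.3634] yaw -173.4 rect [465.7 363.6] [152.7  14.4] 6.7 ends -0.077 0.075
[ 263  103  131   74 3965]
side campos [ 0.343 -0.854  0.624]
ppear 118 mean [0.581  0.0713] mid [0.5809 0.0733] [0.041 0.052] mec [580.8  73.5] 26.0
ptref 235 mean [ 0.5683 -0.2159] mid [ 0.5678 -0.2146] [0.042 0.047] mec [ 569.3 -213.9] 24.8
tref 38 mean [0.5487 0.2356] mid [0.5485 0.2331] [0.03  0.039] mec [549.5 233.1] 19.9
pear 82 mean [ 0.4043 -0.157 ] mid [ 0.4044 -0.157 ] [0.029 0.033] mec [ 404.3 -157.5] 17.2
oval 37 mean [0.3917 0.2379] mid [0.392  0.2393] [0.028 0.032] mec [391.5 238.7] 17.2
span [218 157  55  11 269] mean [0.5223 0.4549] yaw -178.2 rect [527.7 457.5] [194.4  59.8] 1.1 ends -0.103 0.092
chis [209 171  44   7 123] mean [0.4704 0.3599] yaw -172.6 rect [467.2 359. ] [147.9  22.4] 7.5 ends -0.071 0.077
[ 273  207  122  102 3636]
```

View pics/g_top.png

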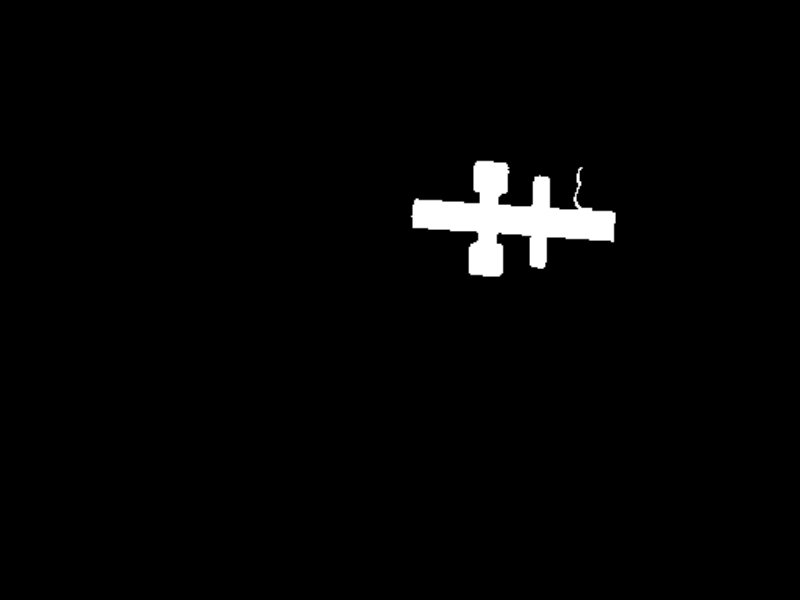

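Run:
```python
import pickle
from h import *
d=pickle.load(open("d0.pkl","rb"))
a=np.array([.9991,-.042]);b=np.array([.042,.9991])
c0=np.array([.5736,-.0731])
im=d["top"];hsv=cv2.cvtColor(im["frame"],cv2.COLOR_BGR2HSV)
g=((abs(hsv[...,0].astype(int)-87)<10)&(hsv[...,1]>80))
c=np.argwhere(g)[:,::-1]
for z in(.024,.012):
    w=ray(im,c,z)[:,:2]-c0; s=w@a;t=w@b
    print(z,"chan s:",[np.percentile(s[(abs(t-tt)<.02)&(abs(s-.067)<.06)],[1,99]).round(4) for tt in(.14,-.14)])
    for n,tt in(("span",.048),("chis",-.048)):
        k=(abs(t-tt)<.04)&(abs(s-.067)<.13)
        o=k&(abs(s-.067)>.045)
        # edges by line slices
        print(n,"s",s[k].min().round(4),s[k].max().round(4),"mid",((s[k].min()+s[k].max())/2).round(4),"t low",t[o&(s<.067)].min().round(4),t[o&(s<.067)].max().round(4),"t high",t[o&(s>.067)].min().round(4),t[o&(s>.067)].max().round(4),"len",np.ptp(s[k]).round(4),"meant",t[o].mean().round(4),t[o&(s<.067)].mean().round(4),t[o&(s>.067)].mean().round(4))
```

```text
0.024 chan s: [array([0.0392, 0.1121]), array([0.0378, 0.106 ])]
span s -0.042 0.1729 mid 0.0655 t low 0.0163 0.0806 t high 0.0155 0.0805 len 0.2149 meant 0.0484 0.0484 0.0483
chis s -0.0212 0.1519 mid 0.0654 t low -0.0629 -0.0322 t high -0.0622 -0.0316 len 0.1731 meant -0.0472 -0.0476 -0.0468
0.012 chan s: [array([0.0412, 0.115 ]), array([0.0398, 0.1062])]
span s -0.0409 0.1764 mid 0.0678 t low 0.0145 0.0795 t high 0.0137 0.0794 len 0.2173 meant 0.0469 0.047 0.0468
chis s -0.0198 0.1551 mid 0.0677 t low -0.0656 -0.0347 t high -0.065 -0.0339 len 0.175 meant -0.0496 -0.0499 -0.0494
```

```bash
cat >> h.py <<'E'
def quat(th):
    from scipy.spatial.transform import Rotation as R
    c,s=np.cos(th),np.sin(th)
    q=R.from_matrix(np.array([[c,s,0],[s,-c,0],[0,0,-1.]])).as_quat()
    return [q[3],q[0],q[1],q[2]]
def best(pos,th):
    import bench
    j0=bench.state()["joint_pos"];o=[]
    for t in(th,th+np.pi):
        j=bench.inverse_kinematics(pos,quat(t))
        if j is not None:o.append((np.abs(np.array(j)-j0).max()+ (abs(j[5])>2.3)*3,t))
    return min(o)[1]
def rep(tag):
    import bench
    s=bench.state();print(tag,"t",round(s["time"],2),"p",np.round(s["ee_pos"],4),"gap",round(s["finger_gap"],4),"F",np.round(s["ft_force"],1),"j6",round(s["joint_pos"][5],2))
E
python3 - <<'E'
import pickle
from h import *
from bench import *
d=pickle.load(open("d0.pkl","rb"))
im=d["top"];hsv=cv2.cvtColor(im["frame"],cv2.COLOR_BGR2HSV)
m=np.zeros((384,512),bool);m[140:214,135:160]=1
m&=(hsv[...,1]<60)&(hsv[...,2]>150)
w=ray(im,np.argwhere(m)[:,::-1],.007)[:,:2]
x0=(w[:,0].min()+w[:,0].max())/2
k=abs(w[:,0]-x0)<.055
vx,vy,cx,cy=cv2.fitLine((w[k]*1000).astype(np.float32),cv2.DIST_L2,0,.01,.01).ravel()
yaw=np.arctan2(vy,vx); yaw=(yaw+np.pi/2)%np.pi-np.pi/2
y0=(cy+(x0*1000-cx)*vy/vx)/1000
print("spanner",x0,y0,np.degrees(yaw),np.ptp(w[:,0]))
p=np.array([x0,y0]); th=best([x0,y0,.15],yaw)
move_to([x0,y0,.12],quat(th));rep("above")
move_l([x0,y0,.0105],.12);rep("down")
close();rep("closed")
move_l([x0,y0,.13],.15);rep("up")
print(th)
im=get_image("top");cv2.imwrite("pics/t1.png",im["frame"])
E
```

```text
spanner 0.5258140116110375 0.45122895413656694 1.9622586 0.1996133907712016
above t 1.32 p [0.5252 0.452  0.1206] gap 0.0878 F [ 0.5 -0.7  0.4] j6 -0.94
down t 2.38 p [0.5264 0.4517 0.0117] gap 0.0878 F [ 0.3 -0.7  0.3] j6 -0.94
closed t 3.47 p [0.5258 0.4513 0.0105] gap 0.0173 F [ 0.3  0.4 -0.5] j6 -0.94
up t 4.42 p [0.5254 0.4508 0.1284] gap 0.0172 F [-0.  -1.  -1.9] j6 -0.94
3.1758406
```

View pics/t1.png

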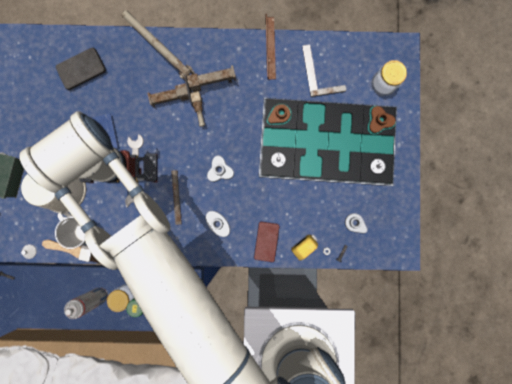

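The spanner is in the jaws: the gap reads 17 mm and its head shows at about (137,145). Next I'll place it.

Run:
```python
from h import *
from bench import *
x,y=.6421,-.0279
th=best([x,y,.13],-.042)
move_to([x,y,.13],quat(th));hold(.3);rep("above")
im=get_image("side");cv2.imwrite("pics/s2.png",cv2.resize(im["frame"][100:330,180:460],None,fx=2.6,fy=2.6))
move_l([x,y,.05],.12);move_l([x,y,.0245],.05);hold(.3);rep("down")
gripper_open();rep("open")
move_l([x,y,.13],.15);rep("up")
im=get_image("side");cv2.imwrite("pics/s3.png",cv2.resize(im["frame"][100:330,180:460],None,fx=2.6,fy=2.6))
```

```text
above t 6.56 p [ 0.6422 -0.0273  0.13  ] gap 0.0177 F [-0.   0.1 -2.2] j6 -1.63
down t 8.38 p [ 0.6422 -0.0279  0.0248] gap 0.0177 F [-0.2 -0.3 -1.8] j6 -1.63
open t 9.54 p [ 0.6421 -0.0279  0.0245] gap 0.0877 F [-0.3 -0.1  0.1] j6 -1.63
up t 10.39 p [ 0.6416 -0.0278  0.1287] gap 0.088 F [-0.2 -0.6  0.5] j6 -1.63
```

View pics/s2.png

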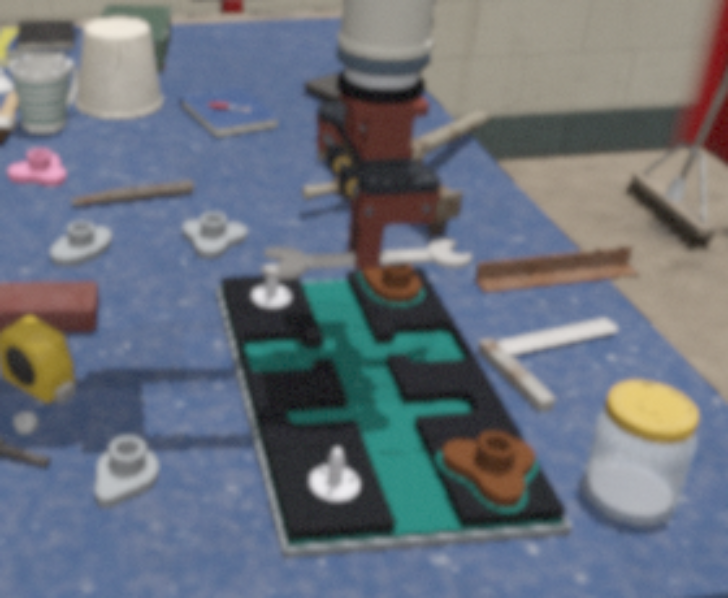

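View pics/s3.png

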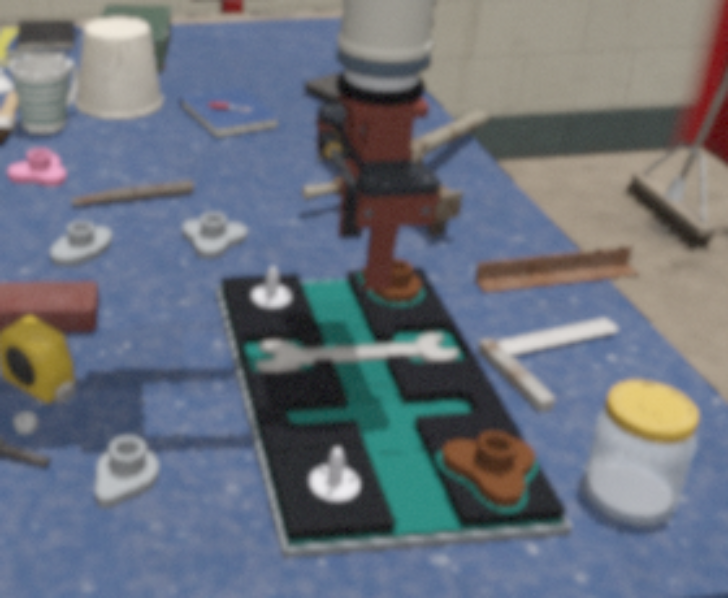

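The spanner lies centred in its pocket, around (350,352) in the crop. Next is the chisel.

Run:
```python
from h import *
from bench import *
x,y=.4655,.3635
yaw=np.radians(6.7)
th=best([x,y,.13],yaw)
move_to([x,y,.12],quat(th));rep("above")
im=get_image("side");cv2.imwrite("pics/s4.png",im["frame"])
move_l([x,y,.012],.12);close();rep("closed")
move_l([x,y,.13],.15);rep("up")
x,y=.6381,-.1239
th=best([x,y,.13],-.042)
move_to([x,y,.13],quat(th));hold(.3);rep("above")
im=get_image("side");cv2.imwrite("pics/s5.png",cv2.resize(im["frame"][100:330,180:460],None,fx=2.6,fy=2.6))
```

```text
above t 12.03 p [0.4662 0.3627 0.12  ] gap 0.0884 F [ 0.2 -0.2 -0.2] j6 -1.08
closed t 14.22 p [0.4654 0.3638 0.0121] gap 0.0168 F [0.8 0.8 0.5] j6 -1.08
up t 15.15 p [0.465  0.3631 0.1285] gap 0.0168 F [-0.9  0.9 -3. ] j6 -1.08
above t 17.32 p [ 0.6382 -0.1232  0.1301] gap 0.0171 F [-0.9 -0.8 -1.8] j6 -1.77
```

View pics/s5.png

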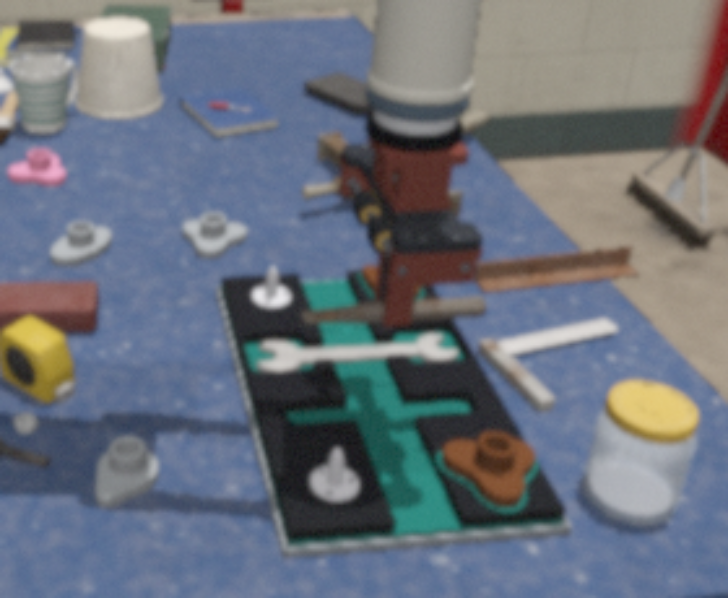

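The chisel is held level over its slot, spanning (303,317) to (485,307). I'll lower it.

Run:
```python
from h import *
from bench import *
x,y=.6381,-.1239
move_l([x,y,.05],.12);move_l([x,y,.0255],.05);hold(.3);rep("down")
gripper_open();rep("open")
move_l([x,y,.13],.15)
x,y=.4033,-.1528
th=best([x,y,.1],-.042)
move_to([x,y,.13],quat(th));rep("above pear")
for n in("top","side"):
    im=get_image(n);cv2.imwrite(f"pics/{n}6.png",cv2.resize(im["frame"][85:195,240:420] if n=="top" else im["frame"][100:330,180:460],None,fx=4 if n=="top" else 2.6,fy=4 if n=="top" else 2.6))
```

```text
down t 19.13 p [ 0.6382 -0.1239  0.0256] gap 0.0168 F [-0.9 -0.1 -2.3] j6 -1.77
open t 20.3 p [ 0.6381 -0.1239  0.0255] gap 0.0881 F [-0.1 -0.3  0.3] j6 -1.77
above pear t 22.09 p [ 0.4038 -0.1528  0.13  ] gap 0.0876 F [-0.3 -0.1  0.3] j6 -1.97
```

View pics/top6.png

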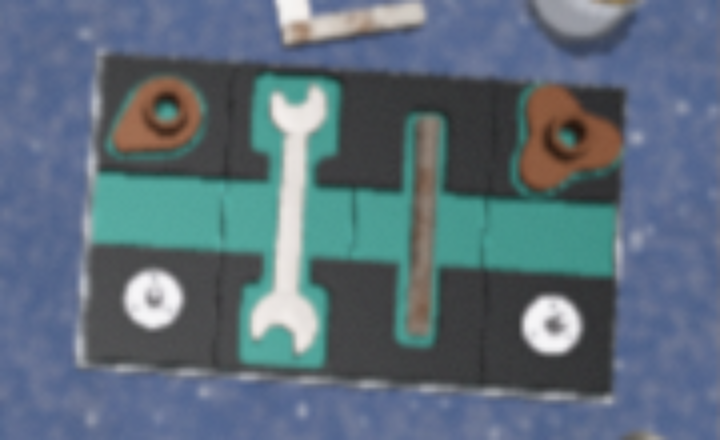

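View pics/side6.png

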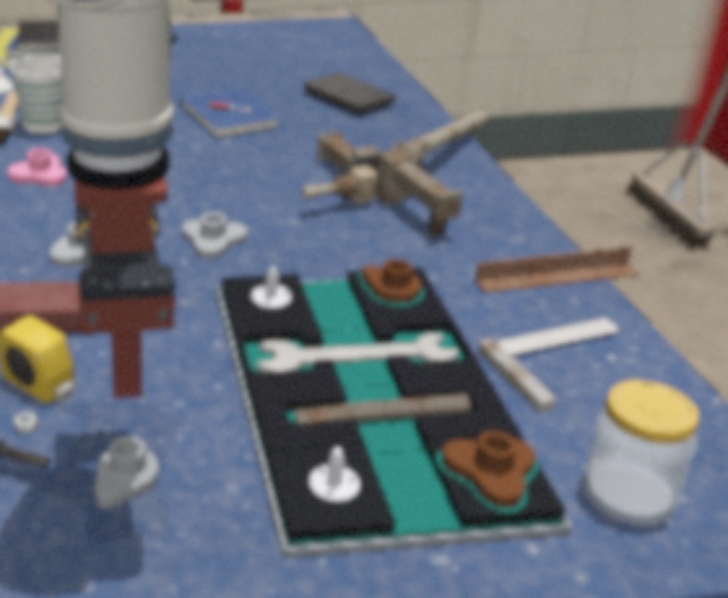

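Both tools are seated, the spanner at (290,215) and the chisel at (425,225) in the top crop. Now I'll pick up the pear cam.

```bash
cat >> h.py <<'E'
def lower(x,y,z0,z1,lim=8,step=.004):
    import bench
    z=z0
    while z>z1+1e-5:
        z=max(z1,z-step);bench.move_l([x,y,z],.05)
        f=bench.state()["ft_force"]
        if np.abs(f-np.array([0,0,-2.8])).max()>lim:
            rep("contact");return False
    return True
E
python3 - <<'E'
from h import *
from bench import *
x,y=.4031,-.1527
move_l([x,y,.0215],.12);hold(.2);rep("down");close();hold(.2);rep("closed")
move_l([x,y,.13],.15);hold(.2);rep("up")
x,y=.5797,.0707
th=best([x,y,.14],-.042)
move_to([x,y,.14],quat(th));hold(.3);rep("above")
move_l([x,y,.090],.1);hold(.2);rep("near")
for n in("top","side"):
    im=get_image(n);cv2.imwrite(f"pics/{n}7.png",cv2.resize(im["frame"][100:250,200:380],None,fx=4,fy=4))
E
```

```text
down t 23.45 p [ 0.4036 -0.1529  0.0223] gap 0.0881 F [-1.  -0.1  0.2] j6 -1.97
closed t 24.57 p [ 0.4031 -0.1528  0.0215] gap 0.0305 F [ 0.4 -0.1 -0.4] j6 -1.97
up t 25.64 p [ 0.4026 -0.1525  0.1287] gap 0.0308 F [ 0.1  0.6 -3.2] j6 -1.97
above t 27.04 p [0.5796 0.0697 0.1404] gap 0.0308 F [-0.3 -0.3 -3.3] j6 -1.47
near t 27.89 p [0.5803 0.0708 0.0911] gap 0.0308 F [ 0.1  0.3 -2.8] j6 -1.47
```

View pics/side7.png

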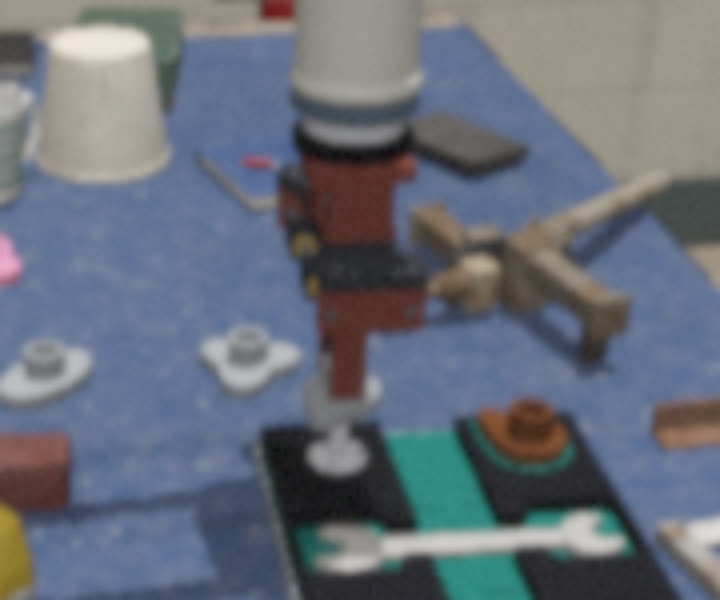

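View pics/top7.png

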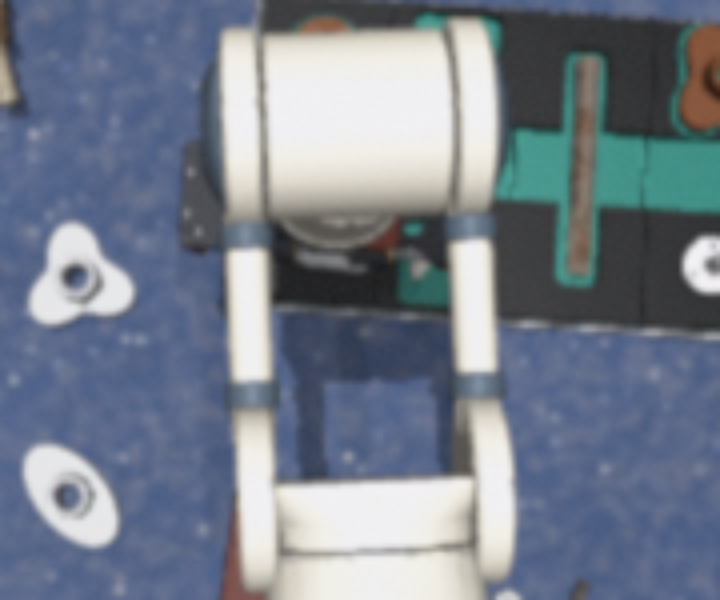

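The cam hangs over the peg at (342,440) in the side crop. I'll lower it in small steps and watch the wrist force.

Run:
```python
from h import *
from bench import *
x,y=.5797,.0707
im=get_image("side")
print("peg tip px",(proj(im,[(x,y,.06)])[0]-[200,100])*4,"finger tip px",(proj(im,[(x,y-.02,.082)])[0]-[200,100])*4)
ok=lower(x,y,.090,.0495);hold(.3);rep("low %s"%ok)
im=get_image("side");cv2.imwrite(f"pics/s8.png",cv2.resize(im["frame"][100:250,200:380],None,fx=4,fy=4))
```

```text
peg tip px [336.486001   412.42750243] finger tip px [344.75875979 399.00223987]
low True t 31.09 p [0.5797 0.0707 0.0496] gap 0.0303 F [-0.6  0.  -3. ] j6 -1.47
```

View pics/s8.png

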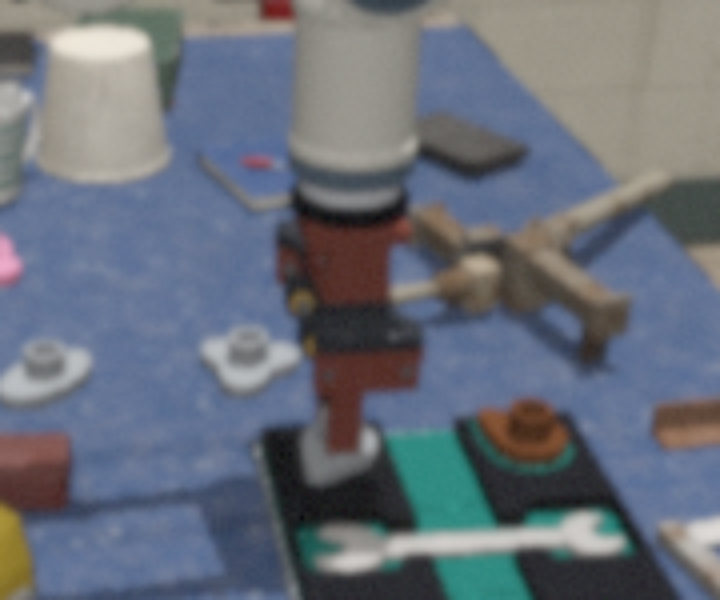

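It went down with no contact force. I'll release it and pick up the trefoil.

Run:
```python
from h import *
from bench import *
x,y=.5797,.0707
gripper_open();rep("open")
move_l([x,y,.14],.15)
x,y=.5473,.2415
th=best([x,y,.13],-.042)
move_to([x,y,.13],quat(th));rep("above")
for n in("top","side"):
    im=get_image(n);cv2.imwrite(f"pics/{n}9.png",cv2.resize(im["frame"][90:290,200:410],None,fx=3,fy=3))
move_l([x,y,.0215],.12);hold(.2);rep("down");close();hold(.2);rep("closed")
move_l([x,y,.15],.15);hold(.2);rep("up")
x,y=.5677,-.2170
th=best([x,y,.15],-.042)
move_to([x,y,.15],quat(th));hold(.3);rep("above")
move_l([x,y,.090],.1);hold(.2);rep("near")
im=get_image("side");cv2.imwrite("pics/s10.png",cv2.resize(im["frame"][100:330,180:460],None,fx=2.6,fy=2.6))
```

```text
open t 32.13 p [0.5797 0.0707 0.0495] gap 0.088 F [-0.  -0.5  0.5] j6 -1.47
above t 33.62 p [0.5473 0.2407 0.1292] gap 0.088 F [-0.4  0.3 -0. ] j6 -1.17
down t 34.97 p [0.5478 0.2417 0.0225] gap 0.0876 F [-0.6  0.3  0.2] j6 -1.17
closed t 36.08 p [0.5473 0.2415 0.0215] gap 0.0313 F [-0.2 -0.1 -0.4] j6 -1.17
up t 37.29 p [0.5468 0.2413 0.1486] gap 0.0311 F [ 0.6 -0.6 -3.3] j6 -1.17
above t 39.27 p [ 0.5679 -0.2164  0.15  ] gap 0.0308 F [-0.1  0.1 -3.8] j6 -1.95
near t 40.23 p [ 0.5682 -0.2172  0.0912] gap 0.0308 F [ 0.1  0.8 -2.4] j6 -1.95
```

View pics/top9.png

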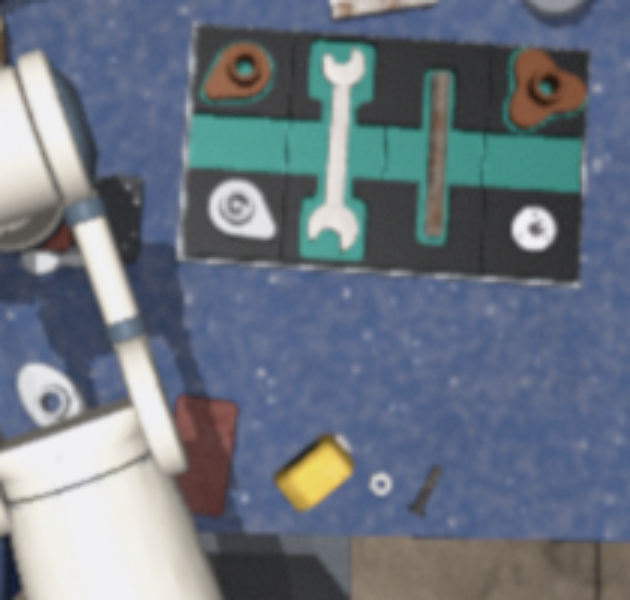

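View pics/s10.png

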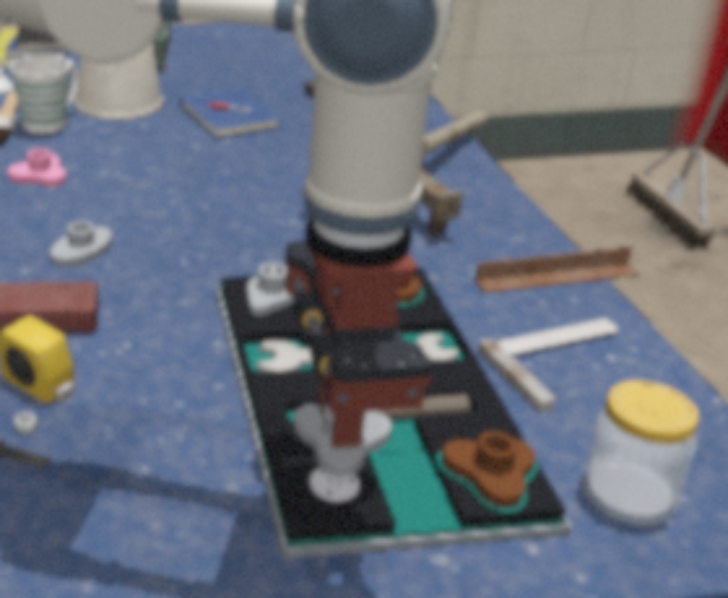

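The pear cam is on its peg at (238,207) in the top crop, and the trefoil is held above its own peg. I'll lower it the same way.

Run:
```python
from h import *
from bench import *
import pickle
x,y=.5677,-.2170
ok=lower(x,y,.090,.0495);hold(.3);rep("low %s"%ok)
if ok:
    gripper_open();rep("open")
    move_l([x,y,.15],.15)
    x,y=.45,.45
    move_to([x,y,.25],quat(best([x,y,.25],-.042)));hold(.3);rep("away")
d={}
for n in("top","side"):
    im=get_image(n);d[n]=im;P=cloud(im)
    cv2.imwrite(f"pics/{n}11.png",cv2.resize(im["frame"][90:290,200:410],None,fx=3,fy=3))
    for nm,p in(("pear",(.5797,.0707)),("tref",(.5677,-.217))):
        r=np.hypot(P[...,0]-p[0],P[...,1]-p[1])
        hub=P[(r<.017)&(P[...,2]>.05)]; pl=P[(r>.019)&(r<.024)&(P[...,2]<.046)]
        print(n,nm,"hub",hub.mean(0).round(4),len(hub),"hub z",np.median(hub[:,2]).round(4),"plate z",np.median(pl[:,2]).round(4),len(pl))
    for nm,p in(("span",(.6421,-.0279)),("chis",(.6381,-.1239))):
        k=(np.hypot(P[...,0]-p[0],P[...,1]-p[1])<.09); 
        q=P[k&(abs((P[...,:2]-np.array(p))@np.array([.042,.9991]))<.006)];s=(q[:,:2]-p)@np.array([.9991,-.042])
        print(nm,"z along",[np.median(q[abs(s-c)<.015][:,2]).round(4) for c in(-.06,-.03,0,.03,.06)])
```

```text
low True t 43.33 p [ 0.5677 -0.217   0.0496] gap 0.031 F [ 0.2 -0.3 -2.9] j6 -1.95
open t 44.32 p [ 0.5677 -0.217   0.0495] gap 0.0875 F [-0.5  0.1 -1. ] j6 -1.95
away t 47.87 p [0.4503 0.4497 0.25  ] gap 0.0878 F [-0.4 -0.4 -0.6] j6 -0.8
top pear hub [0.5793 0.0709 0.0579] 79 hub z 0.0587 plate z 0.0396 84
top tref hub [ 0.5671 -0.2163  0.0577] 84 hub z 0.0582 plate z 0.0399 73
span z along [np.float64(0.0195), np.float64(0.0186), np.float64(0.0188), np.float64(0.0195), np.float64(0.0193)]
chis z along [np.float64(0.024), np.float64(0.028), np.float64(0.0273), np.float64(0.0278), np.float64(0.0283)]
side pear hub [0.5803 0.0669 0.0561] 71 hub z 0.0565 plate z 0.0382 41
side tref hub [ 0.5682 -0.2197  0.0562] 141 hub z 0.0567 plate z 0.038 86
span z along [np.float64(0.018), np.float64(0.0173), np.float64(0.0178), np.float64(0.018), np.float64(0.0179)]
chis z along [np.float64(0.0221), np.float64(0.0254), np.float64(0.0269), np.float64(0.0269), np.float64(0.0266)]
```

View pics/top11.png

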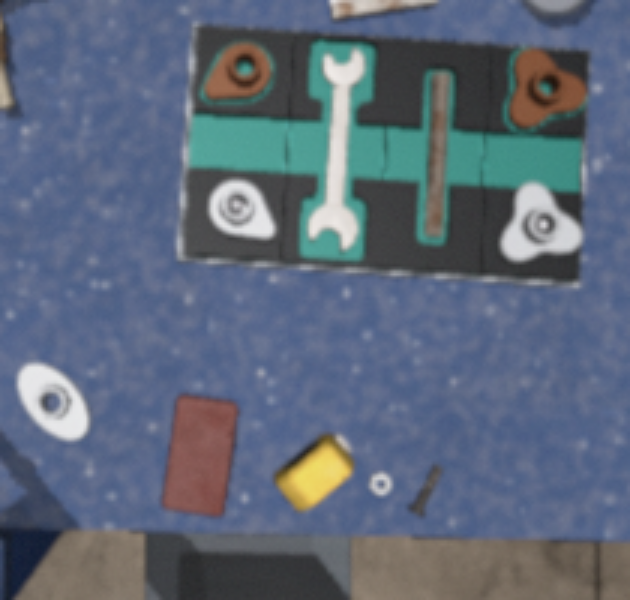

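View pics/side11.png

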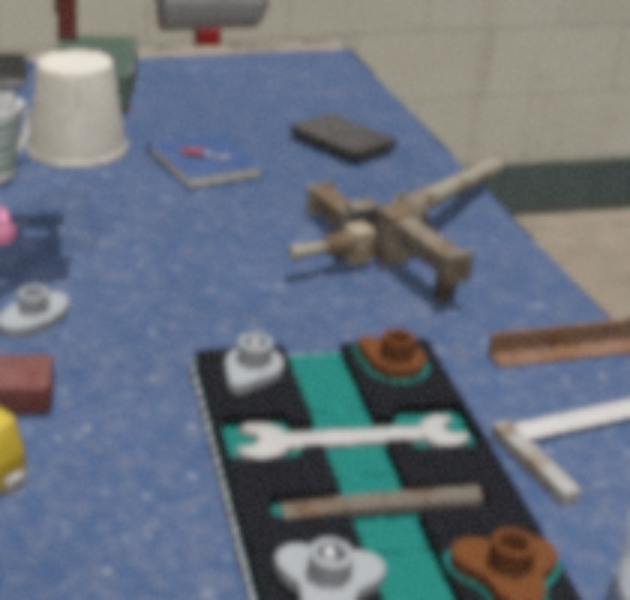

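```bash
python3 -c "
from bench import *
job_done()"
```

```text
the job is handed in; nothing more can be done
```

The tool tray is made up and I handed the job in at about 48 s of robot time, well inside the 104 s limit. I placed the spanner first, then the chisel, the pear cam and the three-lobed cam. No step-by-step wrist reading showed contact, and the arm was clear of everything at hand-in.

What the last pictures and depth readings showed:

| Part | Last check |
|---|---|
| Spanner | Level in its dumb-bell cut-out; top 18–19 mm above the bench along its length, as expected on the 12 mm floor |
| Chisel | In its slot; top about 27–28 mm above the bench, lower only at the one end nearest the robot, which I took to be its tapered edge |
| Pear cam | Hub up on its matching peg; plate top about 39 mm, hub top 57–59 mm (39 and 59 mm means fully down) |
| Three-lobed cam | Same readings as the pear cam, on its matching peg |

I did not touch the oval spare or the pink look-alike.

The two cameras disagreed by 3–4 mm sideways and about 2 mm in height. I placed everything from the top camera, and no check failed.

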